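# Find the packed gift box by its weight and hold it out over the order tray

### The arm

A 6-joint arm with a two-finger parallel gripper is mounted at the origin on a cart in front of the work surface, level with it; the furniture and walls round the work are solid. World frame = base frame: x ahead of the robot, y to its left, z up, the work surface at z = 0. Lengths are in m, angles in rad, forces in N, time in s.
With the tool pointing down it reaches from about 0.35 to 0.775 m from the base axis. Payload 7.3 kg.
Tool frame: the origin (TCP) lies at the centre of the arm's flange, where the gripper is bolted on; the fingertips stand 178 mm ahead of it and the grasp point (between the pads) lies 159 mm ahead of it (tip_extent is the distance from the TCP to the fingertips, in m); z points along the fingers, y is the line along which they close (so a half turn about z gives the same grasp; the last joint's range is limited). The gripper opens to 92 mm and grips with 3 to 60 N. Pads are 19 mm wide; open, the fingers measure 130 mm over their backs; the gripper's body (75 mm by 190 mm) begins 47 mm behind the grasp point.
Start: joints at [-1.327, 0.342, 1.524, -0, 1.275, -0.146], TCP at [0.2, -0.486, 0.405] pointing down, gripper open.
Joint ranges: [-2.53, 2.53], [-0.77, 2.02], [0.04, 2.7], [-1, 4.14], [0.28, 2.66], [-3.11, 3.11]. Speed limits (rad/s): [2.57, 2.57, 3.14, 3.14, 3.14, 3.14].

### API

Orientations are given as [roll, pitch, yaw] about the fixed x, y, z axes, in that order (R = Rz(yaw) Ry(pitch) Rx(roll)).
In Python, from cell import * gives the robot as it stands.
- The arm moves only by the tool arm_command, never from a script. Its arguments are lists of equal length, an entry for each row: "xyz": the shift along the world's x, y, z in mm, a list of three; "spin": the turn about the world's z in degrees. In form: {"xyz": [[tx, ty, tz], ...], "spin": [spin, ...]}. A call has 1 to 20 rows; each row shifts and turns the commanded pose from where the row before left it; what a row does not reach is not made up. A row lasts 1/10 s, in which the tool goes at most 50 mm and 8.59 degrees, less where a joint would pass 70% of its speed; a pose out of reach is approached as far as the arm can. A call with a gripper value outside its range is refused whole. "jaw" is the opening, from -1 (shut) to 1 (fully open), set as the call begins (left out, the last holds). The fingers move at their own pace and stop on an object; "squeeze" is the grip in N (left out, the last holds). Time passes only in rows, so rows that do not move let the fingers close. It gives the time, the measured TCP pose, the force, the opening and the grip force at its end, in the units of the state.
- observe(): the state, without advancing time (a new reading comes with each control period).
- read_camera(name): name is "side" or "top"; returns a dict with "img" (384x512x3 uint8, red, green, blue), "depth" (384x512 float32, m along the optical axis (not along the pixel's ray), 0 where there is no reading), "fx", "fy", "cx", "cy" (pixels), "world_from_camera" (4x4, takes a point from camera to world coordinates). Camera axes: x right, y up, looking along -z (the intrinsics and any distortion apply to the point x, -y, -z); pixel columns grow to the right and rows downward; lengths in m; the calibration is good to about 2 mm. A picture is of the moment at which its call begins.
- hand_in(): hands the job in; it is judged then, once.
The state is a dict: "time": time; "qpos": joint angles; "qvel": joint speeds; "joint_efforts": joint torques, N m; "tool_pos": TCP position; "tool_rot": TCP orientation; "contact_force": force on the tool from outside, world axes, zero at the start; "torque": the same for the moment, N m; "opening": finger opening in m; "grip_force": force on a finger pad.
Only numpy, scipy, OpenCV 4.12 (cv2) and the standard library are available. Lean on these libraries where they do the work, as an engineer would, in place of code of your own. Each camera call takes 0.05 s, during which the arm holds its last target. There are 200 camera calls.

### The job

One of the two closed white gift boxes is packed and the other is only a near-empty display box; they look the same, so feel the weight: first lift the left box well clear of the table for a second and put it back where it stood, then lift the right one in the same way, and judge which is heavier. Finish with the lighter box standing back in its place, and with the heavier one held in the gripper, level and still, clear above the middle of the wooden tray, ready to be taken from you: do not put it down or let go. Don't disturb anything else on the table, and don't tip the boxes.

Things in the scene. Friction and masses are not known exactly. Their poses are not given: they have to be found in the camera images.
- box_left: the left-hand (+y) one of two identical closed white gift boxes. 70 x 97 x 49 mm (x, y, z); origin: centre of the underside; z up. Lid (top 3 mm) stays shut. Grasp across the 70 mm, along its x, on the walls. Contents hidden, may shift a few mm. Which box is heavier varies; the difference is at least 180 g, both are under 0.55 kg.
- box_right: the right-hand (-y) one of two identical closed white gift boxes. 70 x 97 x 49 mm (x, y, z); origin: centre of the underside; z up. Lid (top 3 mm) stays shut. Grasp across the 70 mm, along its x, on the walls. Contents hidden, may shift a few mm. Which box is heavier varies; the difference is at least 180 g, both are under 0.55 kg.
- order_tray: open wooden tray, 236 x 370 mm (x, y), walls 62 mm high and 10 thick, fixed and empty, on the left of the table; origin: centre of its underside, z up
- candle_tin_1: bystander, loose: round white candle tin with a lid, 65 mm across, 35 tall, at the right of the right-hand box; origin: centre of the underside
- candle_tin_2: bystander, loose: round white candle tin with a lid, 65 mm across, 35 tall, at the front right; origin: centre of the underside
- price_tent_1: bystander, loose: small folded price card, 20 x 55 x 33 mm, standing between the two boxes; origin: centre of the underside
- salt_jar_1: bystander, loose: corked glass jar, 53 mm across, 74 tall, behind the left-hand box; origin: centre of the underside
- mini_basket: bystander, loose: small round straw pot, 76 mm across, 49 tall, behind the right-hand box; origin: centre of the underside
- card_stack: bystander, loose: banded stack of cards, 63 x 85 x 19 mm, behind the gap between the boxes; origin: centre of the underside
Things that resemble listed ones, but are neither listed nor needed, are in the scene too. What is shaped like the box_right but green is not meant.

How it is judged:
On the way, in this order (a step that is already met when the one before it is completed fails the run):
1. the left box is lifted clear of the table, held for half a second, while the right one stands (height (world z) of box_left above 0.03 m and contact force between the fingers and box_left above 2 N and height (world z) of box_right below 0.01 m), for 0.5 s.
2. the left box stands back in its place and the right one is lifted clear, held for half a second (height (world z) of box_right above 0.03 m and contact force between the fingers and box_right above 2 N and height (world z) of box_left below 0.01 m and distance of box_left from where it was at the start of the episode below 0.05 m), for 0.5 s.
At the end, for the whole second after the job is handed in: One box is in the fingers over the tray: underside 0.11 to 0.35 m up, centre within 70 mm of the tray's centre from above, level within 0.2 rad, still. The other stands released within 50 mm of its start and is the lighter (presses on the table with under 2.3 N) (((horizontal distance between box_left and order_tray below 0.07 m and height (world z) of box_left between 0.11 and 0.35 m and angle between box_left's own z axis and vertical below 0.2 rad and linear speed of box_left below 0.03 m/s and contact force between the fingers and box_left above 2 N and contact force between box_left and order_tray below 0.1 N and height (world z) of box_right below 0.008 m and angle between box_right's own z axis and vertical below 0.1 rad and distance of box_right from where it was at the start of the episode below 0.05 m and linear speed of box_right below 0.02 m/s and contact force between box_right and the fingers below 0.1 N and contact force between box_right and anything else between 0.3 and 2.3 N) or (horizontal distance between box_right and order_tray below 0.07 m and height (world z) of box_right between 0.11 and 0.35 m and angle between box_right's own z axis and vertical below 0.2 rad and linear speed of box_right below 0.03 m/s and contact force between the fingers and box_right above 2 N and contact force between box_right and order_tray below 0.1 N and height (world z) of box_left below 0.008 m and angle between box_left's own z axis and vertical below 0.1 rad and distance of box_left from where it was at the start of the episode below 0.05 m and linear speed of box_left below 0.02 m/s and contact force between box_left and the fingers below 0.1 N and contact force between box_left and anything else between 0.3 and 2.3 N))); the arm keeps its last pose, push and grip.
It fails at once if another thing on the table is moved more than 30 mm (distance of any of candle_tin_1, candle_tin_2, price_tent_1, salt_jar_1, mini_basket, card_stack from where it was at the start of the episode above 0.03 m).
It fails at once if a gift box is tipped more than 0.6 rad (angle between any of box_left, box_right's own z axis and vertical above 0.6 rad).
It also fails if it takes over 67 s, if anything falls off the work surface, if the arm or the gripper's body presses on something with over 40 N, if the wrist force passes 120 N, or if a joint passes its speed limit or range.

## Working session

There is one attempt and no reset: what is moved stays moved. The work goes in short steps, Python scripts to look and compute and a tool call to move; the robot and the scene stay as the last step left them, time stands still between calls to the robot, and variables do not carry over. Pictures are saved under pics/ and viewed, at most 10 in all, crops included, and the job is handed in when it is done.

Besides the shell and the picture viewer there is one more tool, called after "Call:" as name(argument=value, ...), one argument or row to a line, values as JSON. arm_command: Moves the arm, as the interface text tells. Its arguments: {"type":"object","properties":{"xyz":{"type":"array","items":{"type":"array","items":{"type":"number"}}},"spin":{"type":"array","items":{"type":"number"}},"jaw":{"type":"number"},"squeeze":{"type":"number"}},"required":["xyz","spin"]}

```bash
mkdir -p pics; cat > h.py <<'E'
from cell import *
import numpy as np, cv2
def shot(n):
    c=read_camera(n); d=c["depth"]; v,u=np.mgrid[:384,:512]
    P=np.stack([(u-c["cx"])/c["fx"]*d,-(v-c["cy"])/c["fy"]*d,-d],-1)
    M=np.array(c["world_from_camera"]); W=P@M[:3,:3].T+M[:3,3]; W[d==0]=np.nan
    return c["img"],W
E
python3 - <<'E'
from h import *
for n in("top","side"):
    i,W=shot(n); cv2.imwrite(f"pics/{n}0.png",cv2.resize(i[...,::-1],(768,576))); np.savez(f"{n}0.npz",i=i,W=W)
print(observe())
E
```

```text
{'time': 0.1, 'qpos': array([-1.32699323e+00,  3.42656410e-01,  1.52489282e+00,  1.60525356e-05,
        1.27539667e+00, -1.46008653e-01]), 'qvel': array([-0.00102668, -0.00231736, -0.00227767, -0.00183467, -0.00057118,
       -0.00107349]), 'joint_efforts': array([ 2.40356443e-03, -4.32001519e+01, -2.44694656e+01,  7.19560822e-02,
        5.26343076e-02, -3.96990549e-05]), 'tool_pos': array([ 0.19949898, -0.48549904,  0.40412256]), 'tool_rot': array([-3.14025604e+00, -2.12071724e-04,  3.89806927e-01]), 'contact_force': array([-0.43690066, -0.4588407 ,  1.29027737]), 'torque': array([ 0.01354076, -0.01230724, -0.01493049]), 'grip_force': 0.0, 'opening': 0.09198436229357933}
```

View pics/top0.png

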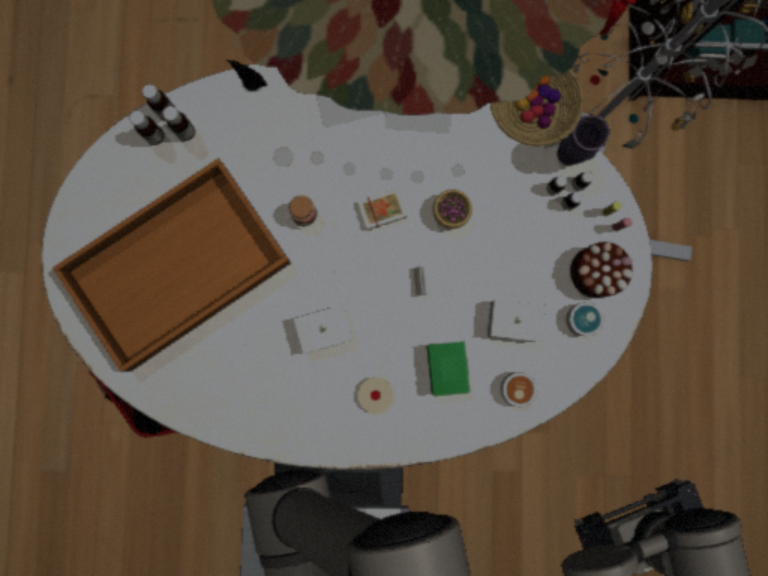

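View pics/side0.png

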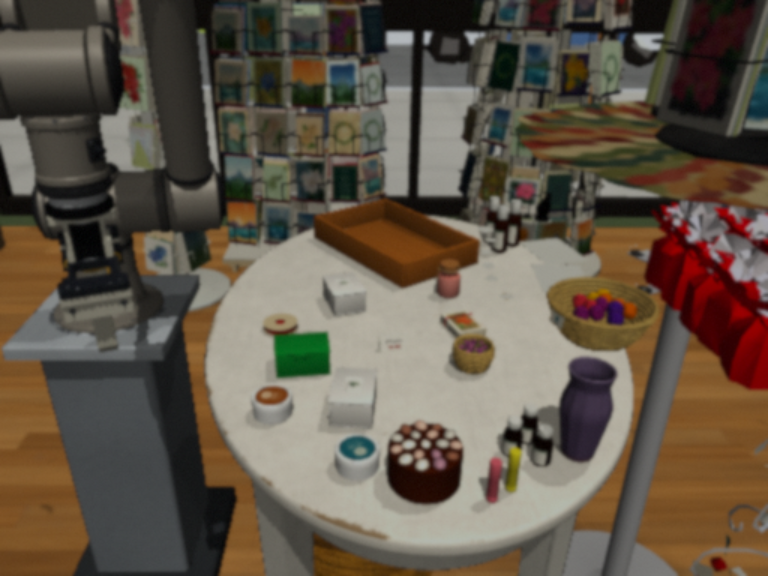

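The top view (768x576) shows two white boxes, left at (322,330) and right at (515,320). The green box at (448,368) is the excluded look-alike. The price tent is at (420,280), and the tray is at (172,265), turned about 30°. Next I'll measure the box tops and confirm with one crop.

```bash
python3 - <<'E'
from h import *
z=np.load("top0.npz"); i,W=z["i"],z["W"]
s=i.astype(int).max(-1)-i.astype(int).min(-1)
def rect(m,n):
    k,l,st,_=cv2.connectedComponentsWithStats(m.astype(np.uint8))
    for j in range(1,k):
        if st[j,4]>25:
            p=W[l==j]; r=cv2.minAreaRect((p[:,:2]*1000).astype(np.float32))
            print(n,j,st[j],np.round(r[0]),np.round(r[1]),round(r[2],1),"z",np.round(np.percentile(p[:,2],[5,50,95])*1000))
Z=W[...,2]; ok=(W[...,0]>.15)&(W[...,0]<1.2)&(abs(W[...,1])<.8)
rect(ok&(Z>.040)&(Z<.056),"49mm"); rect(ok&(Z>.01)&(Z<.04),"low"); rect(ok&(Z>.056)&(Z<.12),"tall")
c=i[185:270,180:380,::-1]; cv2.imwrite("pics/crop.png",cv2.resize(c,(800,340),interpolation=cv2.INTER_CUBIC))
E
```

```text
49mm 2 [429  15   7   7  34] [1095. -606.] [18. 17.] 2.2 z [41. 45. 51.]
49mm 6 [439  35   8   8  42] [1032. -634.] [21. 16.] 74.2 z [42. 48. 55.]
49mm 12 [116  81  12  10  29] [857. 288.] [11. 35.] 39.3 z [41. 48. 54.]
49mm 15 [384  88  11  11  43] [ 866. -479.] [39. 11.] 45.7 z [40. 47. 54.]
49mm 22 [ 87 111  59  39 133] [731. 301.] [  5. 195.] 35.6 z [41. 48. 56.]
49mm 26 [384 116   9   9  31] [ 784. -477.] [27. 14.] 38.4 z [40. 43. 53.]
49mm 27 [367 118  10  10  29] [ 775. -428.] [25. 19.] 46.0 z [40. 45. 53.]
49mm 36 [289 126  26  26 348] [ 724. -228.] [73. 72.] 16.8 z [41. 46. 51.]
49mm 38 [378 129   8   9  28] [ 745. -456.] [25. 17.] 30.2 z [41. 45. 54.]
49mm 51 [197 140  14  10  32] [694.  50.] [17. 41.] 26.9 z [41. 46. 52.]
49mm 56 [ 40 150  46  88 207] [549. 446.] [118. 245.] 89.0 z [41. 48. 55.]
49mm 65 [383 164  19  34  59] [ 604. -483.] [97. 35.] 15.2 z [42. 52. 55.]
49mm 77 [112 185  64  43  79] [518. 213.] [  4. 209.] 36.3 z [42. 49. 56.]
49mm 87 [327 200  37  28 826] [ 511. -355.] [99. 71.] 85.1 z [44. 49. 54.]
49mm 90 [196 203  40  33 846] [485.  12.] [70. 97.] 17.6 
[... 1855 characters left out ...]
58.  75. 105.]
tall 18 [373  89  27  20 220] [ 828. -455.] [71. 33.] 69.7 z [ 65. 100. 117.]
tall 19 [  35  106  157  142 1527] [599. 299.] [237. 371.] 36.0 z [57. 61. 66.]
tall 20 [388 115   7   7  42] [ 787. -482.] [18. 19.] 6.3 z [57. 61. 66.]
tall 21 [371 118   7   7  43] [ 777. -431.] [18. 19.] 67.9 z [59. 63. 70.]
tall 22 [381 128   7   8  43] [ 748. -462.] [18. 19.] 64.6 z [57. 62. 67.]
tall 23 [193 130  17  17 212] [713.  59.] [47. 46.] 5.7 z [60. 72. 77.]
tall 24 [408 134   7   7  34] [ 733. -536.] [15. 15.] 50.4 z [59. 67. 73.]
tall 25 [415 145   6   7  32] [ 704. -556.] [14. 13.] 47.2 z [59. 66. 72.]
tall 26 [ 385  161   37   37 1032] [ 613. -517.] [102. 103.] 22.2 z [58. 65. 71.]
```

View pics/crop.png

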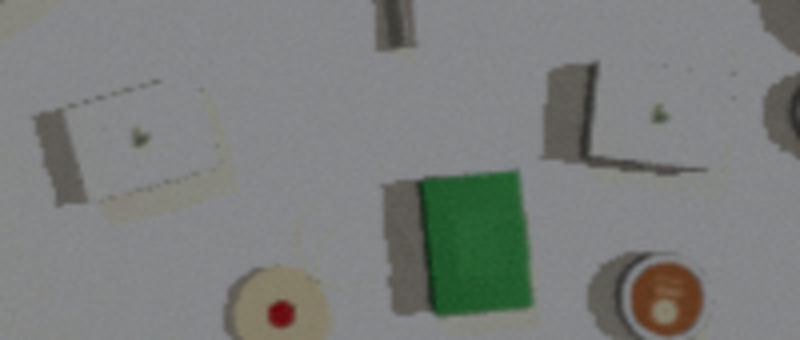

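The crop confirms the left white box at crop pixel (142,138) and the right one at (655,118); the green one is excluded. Sizes and heights match the description:

| Thing | Centre (mm) | Yaw |
|---|---|---|
| Left box | (485, 12) | +17.6° |
| Right box | (511, −355) | −4.9° |
| Tray | (599, 299) | – |

I'll go above the left box first.

Call:
arm_command(
  xyz=[
    [10, 16, -4],
    [19, 33, -7],
    [19, 33, -7],
    [19, 33, -7],
    [19, 33, -7],
    [19, 33, -7],
    [19, 33, -7],
    [19, 33, -7],
    [19, 33, -7],
    [19, 33, -7],
    [19, 33, -7],
    [19, 33, -7],
    [19, 33, -7],
    [19, 33, -7],
    [19, 33, -7],
    [18, 36, -5],
    [10, 16, -4],
    [0, 0, 0],
  ],
  spin=[3, 5, 5, 5, 5, 5, 5, 5, 5, 5, 5, 5, 5, 5, 5, 8, 5, 0],
  jaw=1,
)

```text
time: 1.9
tool_pos: [0.504, 0.0464, 0.2928]
tool_rot: [-3.141, -0.001, 1.895]
contact_force: [0.6, -0.5, 1.1]
opening: 0.0917
grip_force: 0.0
```

Call:
arm_command(
  xyz=[
    [-10, -17, 0],
    [-9, -17, 0],
    [0, 0, -10],
    [0, 0, -20],
    [0, 0, -20],
    [0, 0, -20],
    [0, 0, -20],
    [0, 0, -10],
    [0, 0, -7],
    [0, 0, 0],
    [0, 0, 0],
  ],
  spin=[-1, 0, 0, 0, 0, 0, 0, 0, 0, 0, 0],
)

```text
time: 3.0
tool_pos: [0.4848, 0.0103, 0.1872]
tool_rot: [3.141, 0.0, 1.873]
contact_force: [-0.2, 0.2, 0.4]
opening: 0.0915
grip_force: 0.0
```

```bash
python3 - <<'E'
from h import *
i,W=shot("side"); cv2.imwrite("pics/s1.png",cv2.resize(i[130:260,130:330,::-1],(800,520))); o=observe()
print(o["tool_pos"],o["tool_rot"],o["contact_force"])
E
```

```text
[0.48483836 0.01033923 0.18740058] [3.14024245e+00 5.78977946e-04 1.87302749e+00] [-0.13548088  0.95989101 -0.17318187]
```

View pics/s1.png

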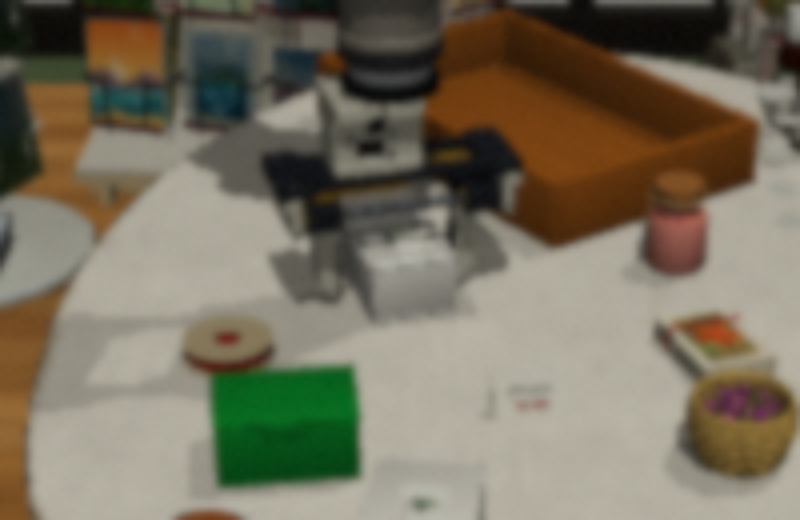

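The fingers straddle the left box at crop pixel (405,270). Now I'll close them.

Call:
arm_command(
  xyz=[
    [0, 0, 0],
    [0, 0, 0],
    [0, 0, 0],
    [0, 0, 0],
    [0, 0, 0],
    [0, 0, 0],
    [0, 0, 0],
    [0, 0, 0],
    [0, 0, 0],
    [0, 0, 0],
  ],
  spin=[0, 0, 0, 0, 0, 0, 0, 0, 0, 0],
  jaw=-1,
  squeeze=30,
)

```text
time: 4.05
tool_pos: [0.485, 0.0104, 0.1872]
tool_rot: [3.14, 0.001, 1.873]
contact_force: [4.4, 1.9, 4.9]
opening: 0.0683
grip_force: 30.0
```

Call:
arm_command(
  xyz=[
    [0, 0, 3],
    [0, 0, 7],
    [0, 0, 10],
    [0, 0, 15],
    [0, 0, 15],
    [0, 0, 15],
    [0, 0, 10],
    [0, 0, 5],
    [0, 0, 0],
    [0, 0, 0],
    [0, 0, 0],
    [0, 0, 0],
    [0, 0, 0],
    [0, 0, 0],
    [0, 0, 0],
    [0, 0, 0],
    [0, 0, 0],
    [0, 0, 0],
  ],
  spin=[0, 0, 0, 0, 0, 0, 0, 0, 0, 0, 0, 0, 0, 0, 0, 0, 0, 0],
)

```text
time: 5.85
tool_pos: [0.4845, 0.0104, 0.2668]
tool_rot: [3.141, 0.0, 1.873]
contact_force: [0.2, 0.4, -3.9]
opening: 0.068
grip_force: 30.0
```

```bash
cat > w.py <<'E'
from h import *
f=[];t=[]
for k in range(8):
    i,W=shot("side"); o=observe(); f.append(o["contact_force"]);t.append(o["joint_efforts"])
print(np.mean(f,0),np.std(f,0),np.mean(t,0),o["tool_pos"],o["torque"],o["opening"],o["grip_force"])
cv2.imwrite("pics/w%d.png"%(o["time"]*10),cv2.resize(i[110:240,130:330,::-1],(800,520)))
E
python3 w.py; ls pics
```

```text
[ 0.0383534  -0.22949456 -4.18604968] [0.64418861 0.60569829 0.40138452] [ 4.66129555e-04 -4.38146107e+01 -1.95619722e+01  5.32196662e-02
  7.51900719e-02  1.51884771e-05] [0.48450925 0.01040786 0.26673857] [-0.01742545 -0.11512358  0.03166656] 0.06829303735759729 29.99814659357071
crop.png
s1.png
side0.png
top0.png
w62.png
```

The left box weighs about 4.2 N and holds steadily. I'll lower it back to its place and release.

Call:
arm_command(
  xyz=[
    [0, 0, -5],
    [0, 0, -15],
    [0, 0, -15],
    [0, 0, -15],
    [0, 0, -12],
    [0, 0, -8],
    [0, 0, -4],
    [0, 0, -3],
    [0, 0, -2],
    [0, 0, -1],
    [0, 0, 0],
    [0, 0, 0],
    [0, 0, 0],
  ],
  spin=[0, 0, 0, 0, 0, 0, 0, 0, 0, 0, 0, 0, 0],
)

```text
time: 7.55
tool_pos: [0.4846, 0.0104, 0.1872]
tool_rot: [3.141, 0.0, 1.873]
contact_force: [-1.4, 0.1, 2.8]
opening: 0.0682
grip_force: 30.0
```

Call:
arm_command(
  xyz=[
    [0, 0, 0],
    [0, 0, 0],
    [0, 0, 0],
    [0, 0, 0],
    [0, 0, 0],
    [0, 0, 0],
    [0, 0, 0],
    [0, 0, 0],
    [0, 0, 10],
    [0, 0, 20],
    [0, 0, 30],
    [0, 0, 30],
    [0, 0, 20],
    [0, 0, 10],
  ],
  spin=[0, 0, 0, 0, 0, 0, 0, 0, 0, 0, 0, 0, 0, 0],
  jaw=1,
)

```text
time: 8.95
tool_pos: [0.4847, 0.0104, 0.3093]
tool_rot: [3.138, 0.002, 1.873]
contact_force: [-0.5, 0.2, -0.5]
opening: 0.0918
grip_force: 0.0
```

Call:
arm_command(
  xyz=[
    [2, -15, 0],
    [2, -30, 0],
    [2, -30, 0],
    [2, -30, 0],
    [2, -30, 0],
    [2, -30, 0],
    [2, -30, 0],
    [2, -30, 0],
    [2, -30, 0],
    [2, -30, 0],
    [2, -30, 0],
    [2, -30, 0],
    [2, -20, 0],
    [0, 0, 0],
    [0, 0, 0],
  ],
  spin=[-2, -2, -2, -2, -2, -2, -2, -2, -2, -2, -2, 0, 0, 0, 0],
)

```text
time: 10.45
tool_pos: [0.5102, -0.3543, 0.306]
tool_rot: [-3.14, -0.001, 1.489]
contact_force: [-0.3, 0.5, 0.7]
opening: 0.092
grip_force: 0.0
```

```bash
python3 - <<'E'
from h import *
f=[]
for k in range(8): i,W=shot("top"); f.append(observe()["contact_force"])
o=observe();print(np.mean(f,0),o["tool_pos"],o["tool_rot"])
m=np.zeros((384,512),np.uint8); Z=W[...,2]; m[(Z>.04)&(Z<.056)]=1
k,l,st,_=cv2.connectedComponentsWithStats(m)
for j in range(1,k):
    if st[j,4]>300: 
        p=W[l==j]; print(st[j],cv2.minAreaRect((p[:,:2]*1000).astype(np.float32)))
E
```

```text
[0.02736573 0.03610241 0.19116862] [ 0.51067659 -0.3540808   0.30695284] [3.14130556e+00 8.39638999e-05 1.49007428e+00]
[ 41 111 105 132 354] ((634.678466796875, 383.67303466796875), (180.13189697265625, 407.8594665527344), 67.22247314453125)
[289 126  26  26 346] ((722.40673828125, -228.04945373535156), (72.00517272949219, 72.76929473876953), 73.2524642944336)
[327 200  21  25 323] ((513.1891479492188, -332.5537414550781), (51.80659866333008, 68.99181365966797), 84.42756652832031)
[196 205  40  32 840] ((480.9625244140625, 10.547489166259766), (70.08677673339844, 97.046630859375), 17.10072135925293)
[286 228  27  36 829] ((417.9898376464844, -226.90328979492188), (96.5425033569336, 70.17445373535156), 7.181339263916016)
```

The left box is back within 5 mm of its start and upright. The empty-hand force reads 0.2 N, so the 4.2 N figure stands. Now the right box.

Call:
arm_command(
  xyz=[
    [0, 0, -10],
    [0, 0, -20],
    [0, 0, -25],
    [0, 0, -25],
    [0, 0, -20],
    [0, 0, -10],
    [0, 0, -7],
    [0, 0, -3],
    [0, 0, 0],
    [0, 0, 0],
  ],
  spin=[0, 0, 0, 0, 0, 0, 0, 0, 0, 0],
)

```text
time: 11.85
tool_pos: [0.5108, -0.3548, 0.1876]
tool_rot: [3.14, 0.001, 1.489]
contact_force: [-0.3, -0.9, 0.1]
opening: 0.0918
grip_force: 0.0
```

Call:
arm_command(
  xyz=[
    [0, 0, 0],
    [0, 0, 0],
    [0, 0, 0],
    [0, 0, 0],
    [0, 0, 0],
    [0, 0, 0],
    [0, 0, 0],
    [0, 0, 0],
    [0, 0, 0],
    [0, 0, 0],
  ],
  spin=[0, 0, 0, 0, 0, 0, 0, 0, 0, 0],
  jaw=-1,
  squeeze=30,
)

```text
time: 12.85
tool_pos: [0.5107, -0.3547, 0.187]
tool_rot: [3.141, 0.0, 1.489]
contact_force: [1.1, 0.8, 4.4]
opening: 0.0682
grip_force: 30.0
```

Call:
arm_command(
  xyz=[
    [0, 0, 3],
    [0, 0, 7],
    [0, 0, 10],
    [0, 0, 15],
    [0, 0, 15],
    [0, 0, 15],
    [0, 0, 10],
    [0, 0, 5],
    [0, 0, 0],
    [0, 0, 0],
    [0, 0, 0],
    [0, 0, 0],
    [0, 0, 0],
    [0, 0, 0],
    [0, 0, 0],
    [0, 0, 0],
    [0, 0, 0],
    [0, 0, 0],
  ],
  spin=[0, 0, 0, 0, 0, 0, 0, 0, 0, 0, 0, 0, 0, 0, 0, 0, 0, 0],
)

```text
time: 14.65
tool_pos: [0.5105, -0.3546, 0.2668]
tool_rot: [3.141, 0.0, 1.489]
contact_force: [0.2, 0.8, -1.6]
opening: 0.0682
grip_force: 30.0
```

```bash
python3 w.py; ls pics
```

```text
[ 0.16669847  0.09639094 -1.32818893] [0.35226162 0.25458041 0.40804347] [-8.48296424e-04 -5.60709912e+01 -2.22142267e+01  3.97580437e-02
  8.05891841e-02  3.77881913e-05] [ 0.51051889 -0.35460047  0.26674008] [-0.07670245 -0.10100274  0.04026662] 0.06824215802790001 29.99512419104576
crop.png
s1.png
side0.png
top0.png
w150.png
w62.png
```

View pics/w150.png

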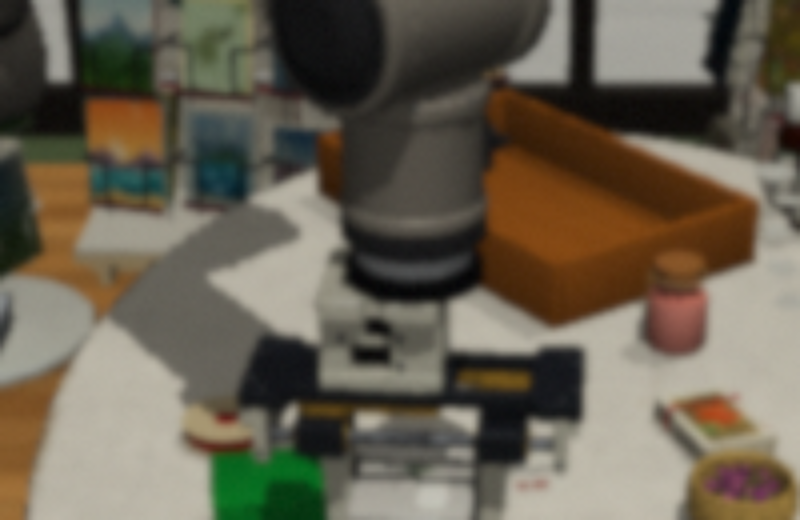

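The right box is in the raised gripper at crop pixel (410,495), weighing about 1.4 N against 4.2 N. The left box is therefore the heavier one. I'll put the right box back.

Call:
arm_command(
  xyz=[
    [0, 0, -5],
    [0, 0, -15],
    [0, 0, -15],
    [0, 0, -15],
    [0, 0, -12],
    [0, 0, -8],
    [0, 0, -4],
    [0, 0, -3],
    [0, 0, -2],
    [0, 0, -1],
    [0, 0, 0],
    [0, 0, 0],
    [0, 0, 0],
  ],
  spin=[0, 0, 0, 0, 0, 0, 0, 0, 0, 0, 0, 0, 0],
)

```text
time: 16.35
tool_pos: [0.5106, -0.3547, 0.1871]
tool_rot: [3.141, 0.0, 1.489]
contact_force: [0.0, -0.5, 1.0]
opening: 0.0678
grip_force: 30.0
```

Call:
arm_command(
  xyz=[
    [0, 0, 0],
    [0, 0, 0],
    [0, 0, 0],
    [0, 0, 0],
    [0, 0, 0],
    [0, 0, 0],
    [0, 0, 0],
    [0, 0, 0],
    [0, 0, 10],
    [0, 0, 20],
    [0, 0, 30],
    [0, 0, 30],
    [0, 0, 20],
    [0, 0, 10],
  ],
  spin=[0, 0, 0, 0, 0, 0, 0, 0, 0, 0, 0, 0, 0, 0],
  jaw=1,
)

```text
time: 17.75
tool_pos: [0.5108, -0.3548, 0.3098]
tool_rot: [3.138, 0.003, 1.489]
contact_force: [1.1, 0.4, 0.2]
opening: 0.0919
grip_force: 0.0
```

Call:
arm_command(
  xyz=[
    [-2, 15, 0],
    [-2, 30, 0],
    [-2, 30, 0],
    [-2, 30, 0],
    [-2, 30, 0],
    [-2, 30, 0],
    [-2, 30, 0],
    [-2, 30, 0],
    [-2, 30, 0],
    [-2, 30, 0],
    [-2, 30, 0],
    [-2, 30, 0],
    [-2, 20, 0],
    [0, 0, 0],
    [0, 0, 0],
  ],
  spin=[2, 2, 2, 2, 2, 2, 2, 2, 2, 2, 2, 0, 0, 0, 0],
)

```text
time: 19.25
tool_pos: [0.4845, 0.0104, 0.3067]
tool_rot: [-3.141, 0.0, 1.875]
contact_force: [-0.5, -0.2, -0.3]
opening: 0.0916
grip_force: 0.0
```

```bash
python3 - <<'E'
from h import *
i,W=shot("top")
o=observe();print(o["tool_pos"],o["tool_rot"])
m=np.zeros((384,512),np.uint8); Z=W[...,2]; m[(Z>.04)&(Z<.056)]=1
k,l,st,_=cv2.connectedComponentsWithStats(m)
for j in range(1,k):
    if st[j,4]>200: 
        p=W[l==j]; print(st[j],cv2.minAreaRect((p[:,:2]*1000).astype(np.float32)))
E
```

```text
[0.48458506 0.00991273 0.3066863 ] [-3.14149358e+00  3.11630599e-04  1.87351883e+00]
[ 40 116  97 107 287] ((651.76806640625, 390.26361083984375), (134.76785278320312, 350.7179260253906), 60.60409164428711)
[289 126  26  26 348] ((723.6072998046875, -227.79647827148438), (73.30799102783203, 72.14485931396484), 2.233916997909546)
[327 201  37  28 824] ((508.60443115234375, -355.0137634277344), (97.36173248291016, 70.53937530517578), 84.63990020751953)
[286 228  28  36 839] ((417.9225769042969, -227.0145263671875), (96.73693084716797, 70.70866394042969), 7.1700215339660645)
```

The right box stands in place at (509, −355). I'll grasp the left box again, with a slightly firmer grip, and lift it high.

Call:
arm_command(
  xyz=[
    [0, 0, -10],
    [0, 0, -20],
    [0, 0, -25],
    [0, 0, -25],
    [0, 0, -20],
    [0, 0, -10],
    [0, 0, -7],
    [0, 0, -3],
    [0, 0, 0],
    [0, 0, 0],
  ],
  spin=[0, 0, 0, 0, 0, 0, 0, 0, 0, 0],
)

```text
time: 20.3
tool_pos: [0.4848, 0.0103, 0.1873]
tool_rot: [3.14, 0.001, 1.873]
contact_force: [1.1, 0.1, -0.3]
opening: 0.0921
grip_force: 0.0
```

Call:
arm_command(
  xyz=[
    [0, 0, 0],
    [0, 0, 0],
    [0, 0, 0],
    [0, 0, 0],
    [0, 0, 0],
    [0, 0, 0],
    [0, 0, 0],
    [0, 0, 0],
    [0, 0, 0],
    [0, 0, 0],
  ],
  spin=[0, 0, 0, 0, 0, 0, 0, 0, 0, 0],
  jaw=-1,
  squeeze=35,
)

```text
time: 21.3
tool_pos: [0.4846, 0.0104, 0.187]
tool_rot: [3.141, 0.0, 1.873]
contact_force: [-0.1, 0.9, 5.3]
opening: 0.0679
grip_force: 35.0
```

Call:
arm_command(
  xyz=[
    [0, 0, 3],
    [0, 0, 7],
    [0, 0, 10],
    [0, 0, 20],
    [0, 0, 20],
    [0, 0, 20],
    [0, 0, 20],
    [0, 0, 20],
    [0, 0, 20],
    [0, 0, 20],
    [0, 0, 20],
    [0, 0, 10],
    [0, 0, 5],
    [0, 0, 0],
    [0, 0, 0],
    [0, 0, 0],
  ],
  spin=[0, 0, 0, 0, 0, 0, 0, 0, 0, 0, 0, 0, 0, 0, 0, 0],
)

```text
time: 22.9
tool_pos: [0.4843, 0.0104, 0.3808]
tool_rot: [-3.14, -0.001, 1.873]
contact_force: [-0.2, 0.4, -3.6]
opening: 0.0679
grip_force: 35.0
```

Call:
arm_command(
  xyz=[
    [3, 8, 0],
    [6, 14, 0],
    [8, 20, 0],
    [8, 20, 0],
    [8, 20, 0],
    [8, 20, 0],
    [8, 20, 0],
    [8, 20, 0],
    [8, 20, 0],
    [8, 20, 0],
    [8, 20, 0],
    [8, 20, 0],
    [8, 20, 0],
    [8, 20, 0],
    [8, 20, 0],
    [6, 16, 0],
    [4, 10, 0],
    [0, 0, 0],
    [0, 0, 0],
    [0, 0, 0],
  ],
  spin=[0, 0, 0, 0, 0, 0, 0, 0, 0, 0, 0, 0, 0, 0, 0, 0, 0, 0, 0, 0],
)

```text
time: 24.9
tool_pos: [0.6073, 0.3183, 0.3815]
tool_rot: [-3.141, 0.0, 1.873]
contact_force: [0.2, -0.7, -3.6]
opening: 0.068
grip_force: 35.0
```

Call:
arm_command(
  xyz=[
    [-2, -8, 0],
    [0, 0, 0],
    [0, 0, 0],
    [0, 0, 0],
    [0, 0, 0],
    [0, 0, 0],
    [0, 0, 0],
    [0, 0, 0],
  ],
  spin=[0, 0, 0, 0, 0, 0, 0, 0],
)

```text
time: 25.7
tool_pos: [0.6055, 0.3105, 0.3817]
tool_rot: [3.142, 0.0, 1.873]
contact_force: [0.3, -0.8, -4.2]
opening: 0.0679
grip_force: 35.0
```

```bash
python3 - <<'E'
from h import *
i,W=shot("side"); cv2.imwrite("pics/fin.png",cv2.resize(i[:,:,::-1],(768,576))); o=observe()
print(o["time"],o["tool_pos"],o["tool_rot"],o["contact_force"],o["grip_force"],o["opening"],abs(o["qvel"]).max())
E
```

```text
25.75 [0.60550461 0.31047767 0.38167423] [3.14157365e+00 3.88791595e-05 1.87348581e+00] [ 0.4204365   0.46799855 -3.87182342] 34.99786198139191 0.0676753844683785 0.0020351867944005423
```

View pics/fin.png

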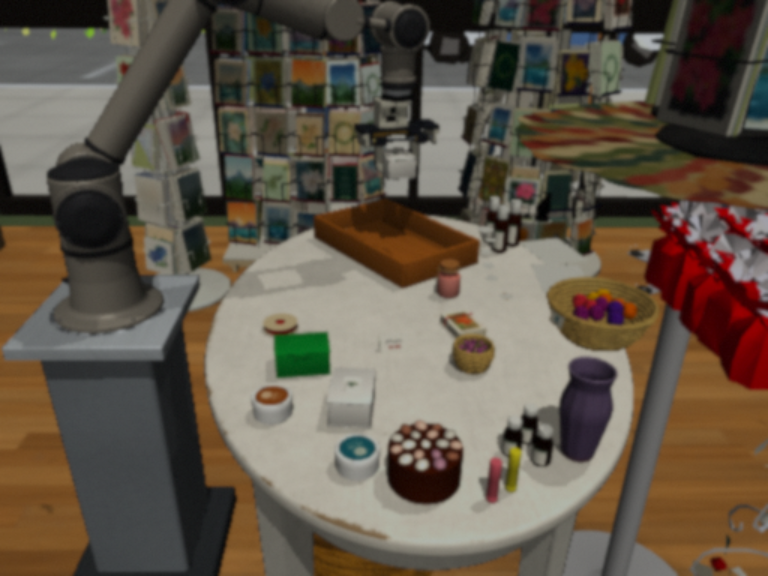

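The left box is held level above the tray at (400,163), within about 13 mm of the tray's centre. The right box stands at (352,397), and the rest of the table is undisturbed. I'm handing in now.

```bash
python3 -c "
from cell import *
print(hand_in())"
```

```text
the job is handed in; nothing more can be done
None
```

Job handed in: the left box is the heavier (about 4.2 N against 1.4 N) and is held level and still above the middle of the tray, with the right box standing back in its place; the hand-in gave no verdict.

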